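# Run the carver's dust-off box with its dead-man paddle

## Task

Lower the clear lid of the dust-off box gently until it is fully closed over the carved bird. Then press the yellow dead-man paddle down until its black pointer is at about the middle of the green band (half its travel, never down to the bottom stop), and keep holding it there: finish while still holding it, with the lid shut and the bird and the other things on the bench left undisturbed.

Things in the scene. Friction and masses are not known exactly. Their poses are not given: they have to be found in the camera images.
- dustbox: plywood box fixed to the bench, open at the top, 220 mm (x) by 240 mm (y) by 110 mm high, walls 10 mm; origin at the centre of its underside, z up, its own -x is the front. A black fan unit, 28 mm deep and 90 mm high, is on its rear (+x) face. Its place and yaw vary, and it may stand left or right of the paddle
- lid (a joint): angle of the box's lid (rad): 0 closed, flat on the rim; grows as the front edge swings up (end stop 1.5); starts at 0.6 to 1.05. Stiff friction hinge: the lid stays wherever it is left; 1 to 5 N down on its front edge moves it. The lid is 220 mm from hinge to front edge, 240 mm wide, 12 mm thick: a wooden frame (front rail 32 mm wide, others 26 mm) around a clear pane
- lid_hinge (a point): midpoint of the hinge line at the top of the box's rear edge (110 mm above the bench, 110 mm behind the box's centre), level with the lid's underside. Turns with the lid: its own -x points along the lid to the front edge, y along the hinge line, z out of the lid's upper (outer) face
- lid_knob (a point): top centre of the red knob (26 mm diameter, 28 mm tall) in the middle of the lid's front rail; in the frame of lid_hinge it lies at x -204 mm, z +40 mm. Moves with the lid
- bird: small carved wooden bird, about 83 mm tall and 90 mm long, standing loose inside the box; origin under its centre. Leave it in place
- paddle (a joint): how far the yellow paddle is pressed (rad): 0 released (its front end up, sloping 0.30 rad), 0.40 at the bottom stop; the green band is 0.14 to 0.26, its middle 0.20. Spring-loaded: comes up by itself when let go. At the pad it takes about 4 N to start it moving, 8 N at 0.20 and 12 N at the bottom stop
- paddle_pad (a point): centre of the ribbed pressing place on the paddle's upper face, 100 mm in front of the pivot; about 105 mm above the bench when released, sinking 20 mm to the middle of the green band and 40 mm to the bottom stop. Moves with the paddle: its own -x points to the paddle's front end, 23 mm further. The paddle is 44 mm wide, 8 mm thick
- paddle_pivot (a point): point on the paddle's pivot axis, 75 mm above the bench, on the paddle's upper face; same axes as paddle_pad. The paddle swings about the y axis through it
- switchbox: grey switch housing fixed to the bench that carries the paddle, 180 mm (x) by 106 mm (y) by 45 mm high; origin at the centre of its underside, the paddle's free end towards its own -x. An upright gauge plate (white over green over red, top 115 mm above the bench) stands 30 to 52 mm to the +y side of the paddle's middle, level with its front end; a black pointer on the paddle runs along it
- mallet: carver's round wooden mallet standing on its head, 80 mm diameter, 212 mm tall, loose; origin at the centre of its underside. Leave it in place
- blank: stepped block of light wood, 110 by 80 mm, 85 mm tall, loose; origin at the centre of its underside. Leave it in place
- chisel: wood chisel lying on the bench, 212 mm long along its x (handle to -x), 22 mm thick, loose; origin on the bench under the handle's front end. Leave it in place
Things that resemble listed ones, but are neither listed nor needed, are in the scene too. There is more than one size of the switchbox; the one meant has the size given above.

How it is judged:
By the outcome, as a careful person would: the job done as asked, in the order asked, and still so for the second after the job is handed in, while the arm keeps its last pose, push and grip.
It also fails if it takes over 51 s, if anything falls off the work surface, if the arm or the gripper's body presses on something with over 40 N, if the wrist force passes 120 N, or if a joint passes its speed limit or range.

## Robot

A 7-joint arm with a two-finger parallel gripper is mounted at the origin on the work surface. World frame = base frame: x ahead of the robot, y to its left, z up, the work surface at z = 0. Lengths are in m, angles in rad, forces in N, time in s.
With the tool pointing down it reaches from about 0.35 to 0.9 m from the base axis. Payload 8.1 kg.
Tool frame: the origin (TCP) lies midway between the tips of the shut fingers; the grasp point (between the pads) lies 19 mm behind it; z points along the fingers, y is the line along which they close (so a half turn about z gives the same grasp; the last joint's range is limited). The gripper opens to 92 mm and grips with 3 to 60 N. Pads are 19 mm wide; open, the fingers measure 130 mm over their backs; the gripper's body (75 mm by 190 mm) begins 47 mm behind the grasp point.
Start: joints at [1.2, 0.434, 0.025, 1.573, -0.012, 1.134, -0.075], TCP at [0.165, -0.603, 0.227] pointing down, gripper open.
Joint ranges: [-2.62, 2.62], [-0.44, 2.09], [-1.27, 1.32], [0.08, 2.57], [-1.32, 4.46], [0.12, 2], [-2.74, 2.74]. Speed limits (rad/s): [2.22, 2.22, 3.01, 3.01, 3.14, 3.14, 3.14].

## Interface

Orientations are given as a 3x3 rotation matrix whose columns are the frame's x, y, z axes.
In Python, from station import status, viewer, job gives the robot as it stands.
- The arm moves only by the tool jog_arm, never from a script. Its argument "plan" is a list of rows, each a list of 7 numbers: the shift along the tool's x, y, z as a fraction of full scale, then the turn, a rotation vector about the tool's x, y, z as a fraction of full scale, then the opening, from -1 (shut) to 1 (fully open). A call has 1 to 20 rows; each row is the pose to reach, as a shift and turn from the pose commanded when the call began, along the tool's axes at that moment, turning the shorter way round; what a row does not reach only later rows make up. Full scale, the value 1, is 25 cm for a shift and 180 degrees for a turn. A row lasts 1/12 s, in which the tool goes at most 41.7 mm and 7.16 degrees, less where a joint would pass 70% of its speed; a pose out of reach is approached as far as the arm can. A call with a number of a shift or a turn outside -1 to 1 is refused whole. A call with a gripper value outside its range is refused whole. The fingers move at their own pace and stop on an object; the grip force is fixed at half the most. Time passes only in rows, so rows that repeat a pose let the fingers close. It gives the time, the measured TCP pose, the force, the opening and the grip force at its end, in the units of the state.
- status.observe(): the state, without advancing time (a new reading comes with each control period).
- viewer.get_image(name): name is "scene" or "top" or "wrist"; returns a dict with "color" (400x640x3 uint8, red, green, blue), "mtx" (3x3 intrinsics, pixels), "dist" ([k1, k2, p1, p2, k3] as OpenCV has them; the pictures are not rectified), "world_from_camera" (4x4, takes a point from camera to world coordinates); the wrist camera has in their place "hand_eye" (4x4, takes a point from camera to tool coordinates, whose origin is the TCP and whose axes are the flange's). Camera axes: x right, y down, z forward; pixel columns grow to the right and rows downward; lengths in m; the calibration is good to about 2 mm. A picture is of the moment at which its call begins: read the wrist's pose just before it. There is no depth.
- job.job_done(): hands the job in; it is judged then, once.
Trained networks look in the newest picture that a camera, given by its name, has taken for a name from the list of things; names that differ only in an ending like _2 or _b are one class to them, and where a whole thing is asked for, a point or a joint stands for the part that bears it (a point fixed in the world has none). Each returns a list of dicts, best first, with "conf" (0 to 1); they miss things now and then, are a little off and sometimes report something else, mostly with a low value. They report only what shows in the picture. A call takes as long as a camera call. They do not tell look-alikes from the thing itself.
- viewer.cut_out(camera, query): "pixels" (400x640 bool, what is visible of it) and "box" ([left, top, right, bottom] in pixels, round what is visible of it).
The state is a dict: "time": time; "joints": joint angles; "dq": joint speeds; "joint_efforts": joint torques, N m; "eef_pos": TCP position; "tcp_rot": TCP orientation; "ft_force": force on the tool from outside, world axes, zero at the start; "torque": the same for the moment, N m; "opening": finger opening in m; "gripper_force": force on a finger pad.
Only numpy, scipy, OpenCV 4.12 (cv2) and the standard library are available. Lean on these libraries where they do the work, as an engineer would, in place of code of your own. Each camera call takes 0.05 s, during which the arm holds its last target. There are 200 camera calls.

## Working session

There is one attempt and no reset: what is moved stays moved. The work goes in short steps, Python scripts to look and compute and a tool call to move; the robot and the scene stay as the last step left them, time stands still between calls to the robot, and variables do not carry over. Pictures are saved under pics/ and viewed, at most 10 in all, crops included, and the job is handed in when it is done.

Besides the shell and the picture viewer there is one more tool, called after ">>>" by a JSON object that holds its "method" and its "body", one argument or row to a line. jog_arm: Moves the arm, as the interface text tells. Its arguments: {"type":"object","properties":{"plan":{"type":"array","items":{"type":"array","items":{"type":"number"}}}},"required":["plan"]}

```bash
mkdir -p pics; python3 - <<'E'
from station import status, viewer, job
import cv2, numpy as np, pickle
s=status.observe(); print(s['time'],s['eef_pos'],s['tcp_rot'])
D={}
for c in ['scene','top']:
    r=viewer.get_image(c); D[c]=r
    cv2.imwrite(f'pics/{c}0.png',r['color'][:,:,::-1])
    print(c,r['mtx'].tolist(),r['dist'],np.round(r['world_from_camera'],3).tolist())
    for q in ['dustbox','lid','lid_knob','paddle','switchbox','mallet','blank','chisel','bird']:
        for d in viewer.cut_out(c,q)[:3]:
            print(c,q,round(d['conf'],2),d['box'])
pickle.dump(D,open('d0.pkl','wb'))
E
```

```text
0.0 [ 0.16521531 -0.60223185  0.22595793] [[ 9.64367876e-01  2.64564377e-01 -5.38968641e-04]
 [ 2.64564893e-01 -9.64366771e-01  1.46602911e-03]
 [-1.31904369e-04 -1.55638356e-03 -9.99998780e-01]]
scene [[368.7605317186661, 0.0, 318.2994395475188], [0.0, 368.7605317186661, 193.8583678849569], [0.0, 0.0, 1.0]] [-0.0283538  0.         0.         0.         0.       ] [[-0.048, 0.759, -0.649, 1.298], [0.999, 0.041, -0.027, 0.011], [0.006, -0.65, -0.76, 0.925], [0.0, 0.0, 0.0, 1.0]]
scene dustbox 0.8 [214.5, 118.7, 309.3, 230.1]
scene lid 0.78 [214.1, 117.8, 307.6, 204.8]
scene lid_knob 0.93 [216.2, 118.8, 308.6, 205.7]
scene lid_knob 0.41 [307.2, 231.8, 316.4, 302.9]
scene paddle 0.92 [367.6, 177.2, 389.4, 221.9]
scene paddle 0.74 [430.8, 189.9, 441.6, 220.4]
scene paddle 0.7 [351.5, 141.7, 365.2, 172.2]
scene switchbox 0.97 [356.0, 179.3, 397.6, 240.3]
scene switchbox 0.57 [343.9, 145.3, 365.3, 181.8]
scene switchbox 0.56 [412.2, 186.3, 443.1, 233.1]
scene mallet 0.6 [152.9, 145.0, 189.7, 195.3]
scene chisel 0.65 [308.0, 229.9, 314.8, 300.0]
scene chisel 0.32 [153.4, 143.7, 188.8, 193.4
[... 180 characters left out ...]
 -0.99, 0.144, 0.357], [-1.0, -0.002, -0.006, 0.008], [0.006, -0.144, -0.99, 1.737], [0.0, 0.0, 0.0, 1.0]]
top dustbox 0.79 [334.7, 177.6, 420.7, 256.0]
top dustbox 0.48 [325.1, 128.5, 334.2, 181.0]
top lid 0.68 [335.3, 181.6, 423.7, 237.8]
top lid_knob 0.77 [331.2, 178.3, 418.7, 236.5]
top paddle 0.77 [271.9, 180.9, 285.2, 214.5]
top paddle 0.58 [282.5, 245.2, 299.2, 267.6]
top paddle 0.57 [226.9, 192.1, 235.8, 214.3]
top switchbox 0.88 [262.5, 179.4, 296.2, 230.1]
top switchbox 0.88 [282.9, 241.2, 305.3, 278.3]
top switchbox 0.85 [220.1, 193.2, 243.5, 225.7]
top mallet 0.69 [443.1, 211.4, 467.2, 234.4]
top blank 0.63 [166.6, 187.5, 203.3, 223.0]
top chisel 0.79 [324.7, 130.3, 334.6, 185.5]
```

View pics/scene0.png

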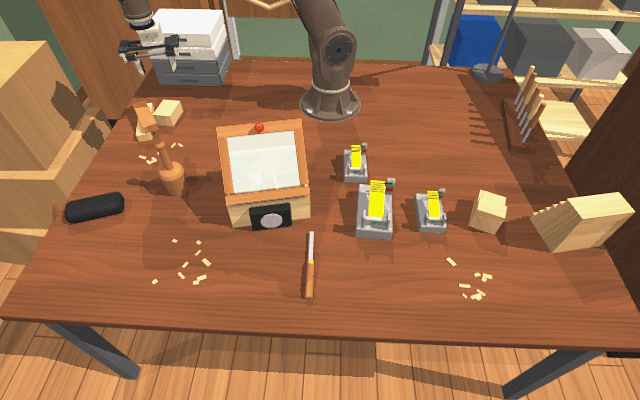

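View pics/top0.png

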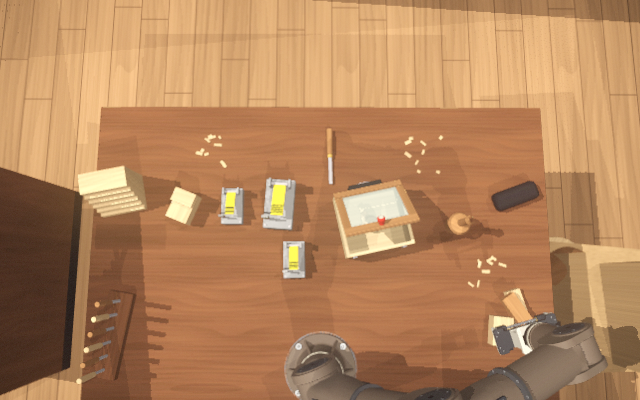

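The scene view shows the box with its raised lid (knob at about 259,127), and the largest switchbox at about 375,210. In the top view they are at about 376,215 and 279,204. I'll zoom in and fit their poses.

```bash
python3 - <<'E'
import cv2, numpy as np, pickle
D=pickle.load(open('d0.pkl','rb'))
def crop(c,x0,y0,w,h,k): return cv2.resize(D[c]['color'][y0:y0+h,x0:x0+w,::-1],None,fx=k,fy=k,interpolation=cv2.INTER_CUBIC)
a=np.hstack([crop('top',325,170,100,95,4),crop('scene',210,110,100,130,4)[:380]]) 
b=np.hstack([crop('top',255,170,50,65,4),crop('scene',350,170,50,75,4)[:260]])
o=np.zeros((600,800,3),np.uint8); o[:380,:800]=a[:,:800]; o[380:600,:400]=b[:220]
cv2.imwrite('pics/z1.png',o)
for c in D:
    h=cv2.cvtColor(D[c]['color'],cv2.COLOR_RGB2HSV); m=((h[...,0]<5)|(h[...,0]>174))&(h[...,1]>170)&(h[...,2]>90)
    n,l,st,ce=cv2.connectedComponentsWithStats(m.astype(np.uint8)); print(c,[(st[i].tolist(),ce[i].round(1).tolist()) for i in range(1,n) if st[i][4]>8])
E
```

```text
scene [([255, 123, 9, 9, 31], [258.8, 127.9]), ([386, 188, 7, 3, 19], [388.7, 189.1])]
top [([378, 218, 7, 7, 26], [380.9, 220.8])]
```

View pics/z1.png

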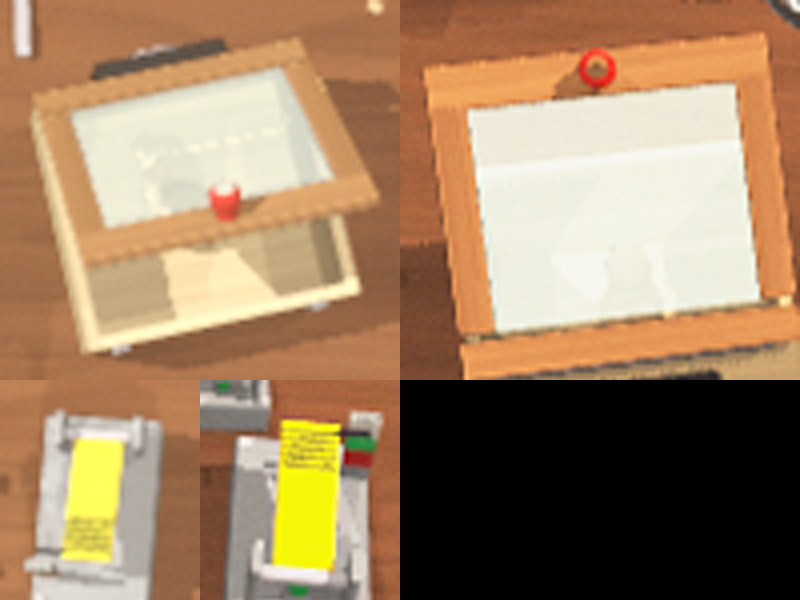

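```bash
cat > h.py <<'E'
import cv2, numpy as np, pickle
from scipy.optimize import least_squares
D=pickle.load(open('d0.pkl','rb'))
def proj(c,P,W=None,r=None):
    r=r or D[c]; W=r['world_from_camera'] if W is None else W
    T=np.linalg.inv(W); return cv2.projectPoints(np.atleast_2d(P).astype(float),cv2.Rodrigues(T[:3,:3])[0],T[:3,3],r['mtx'],np.array(r['dist']))[0][:,0]
def Rz(a): return np.array([[np.cos(a),-np.sin(a),0],[np.sin(a),np.cos(a),0],[0,0,1]])
def lidpt(p,q):  # p=x,y,yaw,ang (box), q in hinge frame
    a=p[3]; Ry=np.array([[np.cos(a),0,np.sin(a)],[0,1,0],[-np.sin(a),0,np.cos(a)]])
    return Rz(p[2])@(Ry@np.array(q)+[.11,0,.11])+[p[0],p[1],0]
def boxpt(p,q): return Rz(p[2])@np.array(q)+[p[0],p[1],0]
def pivpt(p,q,a=.3):
    Ry=np.array([[np.cos(a),0,np.sin(a)],[0,1,0],[-np.sin(a),0,np.cos(a)]])
    return Rz(p[2])@(Ry@np.array(q))+[p[0],p[1],.075]
E
python3 - <<'E'
from h import *
obs=[('top',boxpt,(-.11,.12,.11),(346.75,258)),('top',boxpt,(-.11,-.12,.11),(414.5,243)),
('top',lidpt,(-.22,.12,.012),(346.25,235.5)),('top',lidpt,(-.22,-.12,.012),(420,220.75)),
('top',lidpt,(0,.12,.012),(333,194.25)),('top',lidpt,(0,-.12,.012),(400.5,180)),
('scene',lidpt,(-.22,.12,.012),(301.25,118.75)),('scene',lidpt,(-.22,-.12,.012),(216.25,127)),
('top',lidpt,(-.204,0,.028),(380.9,220.8)),('scene',lidpt,(-.204,0,.034),(258.8,127.9))]
f=lambda p:np.concatenate([proj(c,g(p,q))[0]-uv for c,g,q,uv in obs])
s=least_squares(f,[.45,-.15,-.2,.8],loss='soft_l1'); print('box',s.x.round(4),f(s.x).round(1).reshape(-1,2).tolist())
print('knob',lidpt(s.x,(-.204,0,.04)),'closed',lidpt([*s.x[:3],0],(-.204,0,.04)))
ob2=[('top',(-.123,.022,0),(270.5,214.25)),('top',(-.123,-.022,0),(283,215.5)),('scene',(-.123,-.022,0),(370,180)),('scene',(-.123,.022,0),(385,181)),
('top',(0,.022,0),(275,185)),('top',(0,-.022,0),(286,185.5)),('scene',(0,-.022,0),(368.5,216.75)),('scene',(0,.022,0),(384.5,217.5))]
g=lambda p:np.concatenate([proj(c,pivpt(p,q))[0]-uv for c,q,uv in ob2])
t=least_squares(g,[.5,.15,0],loss='soft_l1'); print('piv',t.x.round(4),g(t.x).round(1).reshape(-1,2).tolist())
print('pad',pivpt(t.x,(-.1,0,0)))
import pickle as P; P.dump((s.x,t.x),open('fit.pkl','wb'))
E
```

```text
box [ 0.5227 -0.1852  0.2048  0.7339] [[-0.2, -0.7], [-0.3, 0.2], [-1.0, 0.4], [-0.4, -0.2], [-0.0, -1.3], [-0.7, -0.7], [-0.8, -0.6], [-1.2, -0.8], [0.1, 0.4], [-0.4, -1.4]]
knob [ 0.50835019 -0.18818386  0.27633922] closed [ 0.43069676 -0.20431556  0.15      ]
piv [ 0.653   0.1495 -0.0522] [[-1.0, 0.8], [-0.9, 0.2], [-0.4, -1.3], [-0.8, -1.2], [-2.2, -1.3], [-1.0, -1.2], [-0.8, 0.2], [-1.5, 0.8]]
pad [0.55759207 0.15448347 0.10455202]
```

>>> {"method": "jog_arm", "body": {
  "plan": [
    [0,0,-0.15,0,0,0,-1],
    [0,0,-0.3,0,0,0,-1],
    [0,0,-0.46,0,0,0,-1],
    [0.1,-0.09,-0.46,0,0,0,-1],
    [0.2,-0.18,-0.46,0,0,0,-1],
    [0.3,-0.26,-0.46,0,0,0.02,-1],
    [0.4,-0.35,-0.46,0,0,0.02,-1],
    [0.5,-0.44,-0.46,0,0,0.02,-1],
    [0.6,-0.53,-0.46,0,0,0.02,-1],
    [0.7,-0.61,-0.46,0,0,0.02,-1],
    [0.8,-0.7,-0.46,0,0,0.02,-1],
    [0.9,-0.79,-0.46,0,0,0.02,-1],
    [0.9,-0.79,-0.46,0,0,0.02,-1]
  ]
}}

```text
time: 2.08
eef_pos: [0.3344, -0.3467, 0.3422]
tcp_rot: [[0.977, 0.212, 0.002], [0.212, -0.977, 0.002], [0.003, -0.001, -1.0]]
ft_force: [-0.4, -0.2, 0.1]
opening: 0.01
gripper_force: 0.0
```

```bash
cat >> h.py <<'E'
def tool(s,w): return (np.array(s['tcp_rot']).T@(np.array(w)-s['eef_pos'])/.25).round(3).tolist()
E
python3 - <<'E'
from h import *
from station import status,viewer
s=status.observe(); print(s['time'],s['eef_pos'],np.array(s['tcp_rot']).round(3).tolist(),s['ft_force'],s['opening'])
b,p=pickle.load(open('fit.pkl','rb'))
q=lidpt(b,(-.204,.045,.012)); print(q, tool(s,q+[0,0,.06]), tool(s,q))
r=viewer.get_image('wrist'); print(np.round(r['hand_eye'],3).tolist(),r['mtx'][0])
cv2.imwrite('pics/w1.png',r['color'][:,:,::-1])
T=np.eye(4);T[:3,:3]=s['tcp_rot'];T[:3,3]=s['eef_pos'];W=T@r['hand_eye']
pickle.dump((r,W),open('w1.pkl','wb'))
for n,Q in dict(fl=(-.22,.12,.012),fr=(-.22,-.12,.012),knob=(-.204,0,.04),hl=(0,.12,.012),hr=(0,-.12,.012)).items(): print(n,proj(0,lidpt(b,Q),W,r).round(1))
print('rim',proj(0,[boxpt(b,(-.11,.12,.11)),boxpt(b,(-.11,-.12,.11))],W,r).round(1).tolist())
E
```

```text
2.0833 [ 0.33436509 -0.34669079  0.34222607] [[0.977, 0.212, 0.002], [0.212, -0.977, 0.002], [0.003, -0.001, -1.0]] [-0.35342203 -0.16453636  0.13265342] 0.009971041702906807
[ 0.48083523 -0.14793906  0.25554781] [0.741, -0.652, 0.109] [0.74, -0.652, 0.349]
[[0.0, -0.964, -0.264, 0.071], [1.0, 0.001, -0.001, -0.0], [0.001, -0.264, 0.964, -0.158], [0.0, 0.0, 0.0, 1.0]] [281.17413605   0.         319.01716328]
fl [[ -2.  -17.2]]
fr [[322.3 -20.4]]
knob [[142.8 -80.1]]
hl [[ 106.3 -121.6]]
hr [[ 322.9 -123.8]]
rim [[139.0, 95.2], [320.6, 96.0]]
```

View pics/w1.png

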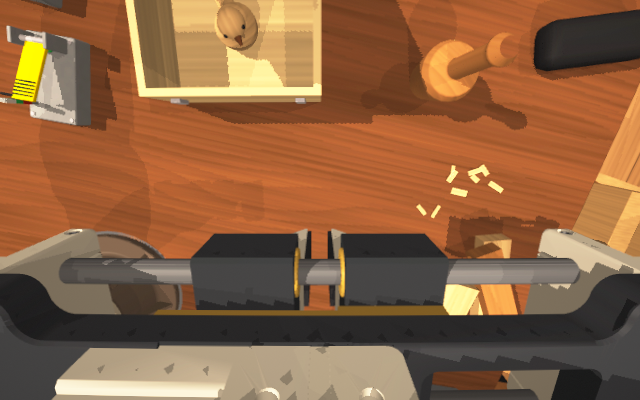

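The wrist view shows the box's front rim corners at (139,95) and (321,97), which match the fit to 1–2 px. Next I'll move above the front rail, beside the knob.

>>> {"method": "jog_arm", "body": {
  "plan": [
    [0.1,-0.09,0,0,0,0,-1],
    [0.2,-0.18,0,0,0,0,-1],
    [0.3,-0.27,0,0,0,0,-1],
    [0.4,-0.36,0,0,0,0,-1],
    [0.5,-0.45,0,0,0,0,-1],
    [0.6,-0.54,0,0,0,0,-1],
    [0.7,-0.62,0,0,0,0,-1],
    [0.74,-0.652,0.05,0,0,0,-1],
    [0.74,-0.652,0.12,0,0,0,-1],
    [0.74,-0.652,0.2,0,0,0,-1],
    [0.74,-0.652,0.26,0,0,0,-1],
    [0.74,-0.652,0.29,0,0,0,-1],
    [0.74,-0.652,0.29,0,0,0,-1]
  ]
}}

```text
time: 3.22
eef_pos: [0.4761, -0.1567, 0.2678]
tcp_rot: [[0.979, 0.202, -0.004], [0.202, -0.979, -0.0], [-0.004, -0.001, -1.0]]
ft_force: [-0.2, 0.8, 0.5]
opening: 0.0005
gripper_force: 0.0
```

```bash
python3 - <<'E'
from h import *
from station import status,viewer
s=status.observe(); print(s['eef_pos'],s['ft_force'],s['opening'])
b,p=pickle.load(open('fit.pkl','rb'))
for a in np.linspace(b[3],0,13): print(round(a,3),tool(s,lidpt([*b[:3],a],(-.204,.045,.012))))
r=viewer.get_image('wrist'); T=np.eye(4);T[:3,:3]=s['tcp_rot'];T[:3,3]=s['eef_pos'];W=T@r['hand_eye']
cv2.imwrite('pics/w2.png',r['color'][:,:,::-1])
for n,Q in dict(fl=(-.22,.12,.012),fr=(-.22,-.12,.012),knob=(-.204,0,.04)).items(): print(n,proj(0,lidpt(b,Q),W,r).round(1))
E
```

```text
[ 0.47613215 -0.15671366  0.26779381] [-0.2076127   0.83548329  0.47064146] 0.00045306707736503184
0.734 [0.026, -0.031, 0.049]
0.673 [-0.009, -0.03, 0.085]
0.612 [-0.041, -0.03, 0.124]
0.55 [-0.07, -0.03, 0.164]
0.489 [-0.098, -0.03, 0.206]
0.428 [-0.122, -0.03, 0.249]
0.367 [-0.144, -0.03, 0.294]
0.306 [-0.163, -0.03, 0.34]
0.245 [-0.179, -0.03, 0.388]
0.183 [-0.192, -0.03, 0.436]
0.122 [-0.203, -0.03, 0.485]
0.061 [-0.21, -0.03, 0.534]
0.0 [-0.214, -0.03, 0.584]
fl [[187.1 251.6]]
fr [[569.7 250.8]]
knob [[386.7 209.3]]
```

View pics/w2.png

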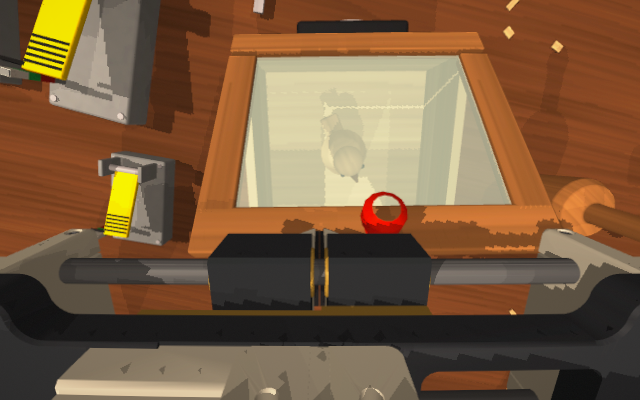

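The knob shows at (384,207), against a prediction of (387,209). The lid model is good, so I'll settle briefly and then lower.

>>> {"method": "jog_arm", "body": {
  "plan": [
    [0,0,0,0,0,0,-1],
    [0,0,0,0,0,0,-1],
    [0,0,0,0,0,0,-1]
  ]
}}

```text
time: 3.52
eef_pos: [0.4785, -0.1558, 0.2698]
tcp_rot: [[0.979, 0.203, 0.001], [0.203, -0.979, -0.0], [0.001, 0.001, -1.0]]
ft_force: [0.2, 1.1, 0.3]
opening: 0.0005
gripper_force: 0.0
```

>>> {"method": "jog_arm", "body": {
  "plan": [
    [0.018,-0.03,0.03,0,0,0,-1],
    [0.018,-0.03,0.05,0,0,0,-1],
    [0.018,-0.03,0.065,0,0,0,-1],
    [0,-0.03,0.085,0,0,0,-1],
    [-0.018,-0.03,0.105,0,0,0,-1],
    [-0.034,-0.03,0.125,0,0,0,-1],
    [-0.05,-0.03,0.144,0,0,0,-1],
    [-0.065,-0.03,0.164,0,0,0,-1],
    [-0.079,-0.03,0.184,0,0,0,-1],
    [-0.093,-0.03,0.204,0,0,0,-1],
    [-0.107,-0.03,0.226,0,0,0,-1],
    [-0.12,-0.03,0.247,0,0,0,-1],
    [-0.131,-0.03,0.269,0,0,0,-1],
    [-0.142,-0.03,0.291,0,0,0,-1],
    [-0.153,-0.03,0.314,0,0,0,-1]
  ]
}}

```text
time: 4.77
eef_pos: [0.4389, -0.1561, 0.1902]
tcp_rot: [[0.979, 0.203, 0.0], [0.203, -0.979, -0.0], [0.0, 0.0, -1.0]]
ft_force: [1.5, 0.2, 1.7]
opening: 0.0002
gripper_force: 0.7
```

```bash
cat > look.py <<'E'
from h import *
from station import status,viewer
import sys
s=status.observe(); print(s['eef_pos'],s['ft_force'])
b,p=pickle.load(open('fit.pkl','rb'))
for c in ['top','scene']:
    r=viewer.get_image(c); D[c]=r
    cv2.imwrite(f'pics/{c}_{sys.argv[1]}.png',r['color'][:,:,::-1])
    h=cv2.cvtColor(r['color'],cv2.COLOR_RGB2HSV); m=((h[...,0]<5)|(h[...,0]>174))&(h[...,1]>170)&(h[...,2]>90)
    n,l,st,ce=cv2.connectedComponentsWithStats(m.astype(np.uint8))
    for i in range(1,n):
        if st[i][4]<6: continue
        u=ce[i]; aa=np.linspace(0,1,201); e=[np.linalg.norm(proj(c,lidpt([*b[:3],a],(-.204,0,.031)))[0]-u) for a in aa]
        print(c,u.round(1),'ang',aa[np.argmin(e)],'err',round(min(e),1))
np.set_printoptions(suppress=True,precision=3)
for a in np.arange(0.7,-.01,-.1): print(round(a,2),tool(s,lidpt([*b[:3],a],(-.204,.045,.012))))
E
python3 look.py a
```

```text
[ 0.43887729 -0.15609033  0.19021008] [1.48202294 0.21044219 1.656506  ]
scene [260.5 134.2] ang 0.27 err 0.1
scene [363.5 150.5] ang 0.0 err 101.7
scene [388.7 189.1] ang 0.0 err 134.5
scene [440.  196.5] ang 0.0 err 185.5
0.7 [0.152, 0.002, -0.242]
0.6 [0.098, 0.002, -0.18]
0.5 [0.052, 0.002, -0.112]
0.4 [0.012, 0.002, -0.041]
0.3 [-0.021, 0.002, 0.034]
0.2 [-0.045, 0.002, 0.112]
0.1 [-0.062, 0.002, 0.192]
0.0 [-0.071, 0.002, 0.273]
```

>>> {"method": "jog_arm", "body": {
  "plan": [
    [-0.01,0,0.02,0,0,0,-1],
    [-0.02,0,0.04,0,0,0,-1],
    [-0.028,0,0.06,0,0,0,-1],
    [-0.035,0,0.08,0,0,0,-1],
    [-0.04,0,0.1,0,0,0,-1],
    [-0.046,0,0.12,0,0,0,-1],
    [-0.05,0,0.14,0,0,0,-1],
    [-0.055,0,0.16,0,0,0,-1],
    [-0.06,0,0.18,0,0,0,-1],
    [-0.063,0,0.195,0,0,0,-1],
    [-0.065,0,0.21,0,0,0,-1],
    [-0.067,0,0.222,0,0,0,-1],
    [-0.069,0,0.232,0,0,0,-1],
    [-0.07,0,0.242,0,0,0,-1],
    [-0.07,0,0.25,0,0,0,-1],
    [-0.07,0,0.258,0,0,0,-1],
    [-0.07,0,0.258,0,0,0,-1]
  ]
}}

```text
time: 6.28
eef_pos: [0.4216, -0.1595, 0.1258]
tcp_rot: [[0.979, 0.203, -0.001], [0.203, -0.979, 0.0], [-0.001, -0.0, -1.0]]
ft_force: [-0.2, 0.3, -0.0]
opening: 0.0
gripper_force: 0.0
```

```bash
python3 look.py b
```

```text
[ 0.42156843 -0.15952493  0.12583057] [-0.1913268   0.27095892 -0.01471485]
scene [262.5 145.4] ang 0.0 err 1.4
scene [363.5 150.5] ang 0.0 err 101.7
scene [388.7 189.1] ang 0.0 err 134.5
scene [440.  196.5] ang 0.0 err 185.5
0.7 [0.222, 0.003, -0.499]
0.6 [0.169, 0.003, -0.437]
0.5 [0.122, 0.003, -0.37]
0.4 [0.082, 0.003, -0.299]
0.3 [0.05, 0.003, -0.224]
0.2 [0.025, 0.003, -0.146]
0.1 [0.008, 0.003, -0.066]
0.0 [-0.001, 0.003, 0.015]
```

>>> {"method": "jog_arm", "body": {
  "plan": [
    [0,0,0.008,0,0,0,-1],
    [0,0,0.014,0,0,0,-1],
    [0,0,0.018,0,0,0,-1],
    [0,0,0.022,0,0,0,-1],
    [0,0,0.022,0,0,0,-1]
  ]
}}

```text
time: 6.8
eef_pos: [0.4219, -0.1596, 0.122]
tcp_rot: [[0.979, 0.203, 0.0], [0.203, -0.979, -0.001], [-0.0, 0.001, -1.0]]
ft_force: [-7.8, 1.3, 24.0]
opening: 0.0005
gripper_force: 11.6
```

The lid is firmly on the rim: 24 N at z = 0.122, its closed height. I'll lift off and go to the paddle.

```bash
python3 - <<'E'
from h import *
from station import status
s=status.observe(); b,p=pickle.load(open('fit.pkl','rb'))
print(tool(s,[s['eef_pos'][0],s['eef_pos'][1],.23]))
q=pivpt(p,(-.1,0,0),.1); print(q,tool(s,[q[0],q[1],.23]))
E
```

```text
[-0.0, 0.0, -0.432]
[0.55363071 0.15469045 0.08498334] [0.772, -1.124, -0.433]
```

>>> {"method": "jog_arm", "body": {
  "plan": [
    [0,0,-0.05,0,0,0,-1],
    [0,0,-0.15,0,0,0,-1],
    [0,0,-0.3,0,0,0,-1],
    [0,0,-0.44,0,0,0,-1],
    [0.08,-0.11,-0.44,0,0,0,-1],
    [0.16,-0.22,-0.44,0,0,0.02,-1],
    [0.24,-0.34,-0.44,0,0,0.04,-1],
    [0.32,-0.45,-0.44,0,0,0.06,-1],
    [0.4,-0.56,-0.44,0,0,0.08,-1],
    [0.4,-0.6,-0.44,0,0,0.082,-1],
    [0.4,-0.65,-0.44,0,0,0.082,-1],
    [0.4,-0.65,-0.44,0,0,0.082,-1],
    [0.4,-0.65,-0.44,0,0,0.082,-1]
  ]
}}

```text
time: 7.88
eef_pos: [0.4866, 0.0201, 0.2306]
tcp_rot: [[0.999, -0.051, -0.0], [-0.051, -0.999, -0.0], [-0.0, 0.0, -1.0]]
ft_force: [0.7, -0.4, -0.1]
opening: 0.0007
gripper_force: 0.0
```

```bash
python3 look.py c | grep -v ^0; python3 - <<'E'
from h import *
from station import status,viewer
s=status.observe(); b,p=pickle.load(open('fit.pkl','rb'))
q=pivpt(p,(-.1,0,0),.1); print(tool(s,[q[0],q[1],.12]),s['tcp_rot'])
r=viewer.get_image('wrist'); T=np.eye(4);T[:3,:3]=s['tcp_rot'];T[:3,3]=s['eef_pos'];W=T@r['hand_eye']
print(proj(0,[pivpt(p,v) for v in [(-.123,.022,0),(-.123,-.022,0),(0,.022,0),(0,-.022,0)]],W,r).round(1).tolist())
cv2.imwrite('pics/w3.png',r['color'][:,:,::-1])
E
```

```text
[0.4866451  0.02009228 0.23055603] [ 0.66983328 -0.42915844 -0.10711836]
scene [262.5 145.9] ang 0.0 err 2.0
scene [363.5 150.5] ang 0.0 err 101.7
scene [388.9 189.2] ang 0.0 err 134.7
scene [440.  196.5] ang 0.0 err 185.5
[0.238, -0.558, 0.442] [[ 9.98546275e-01 -5.39010125e-02 -1.34558806e-04]
 [-5.39010836e-02 -9.98546102e-01 -5.96519594e-04]
 [-1.02210161e-04  6.02905284e-04 -9.99999813e-01]]
[[155.9, 155.5], [200.1, 155.3], [159.1, 34.4], [202.4, 33.8]]
```

View pics/w3.png

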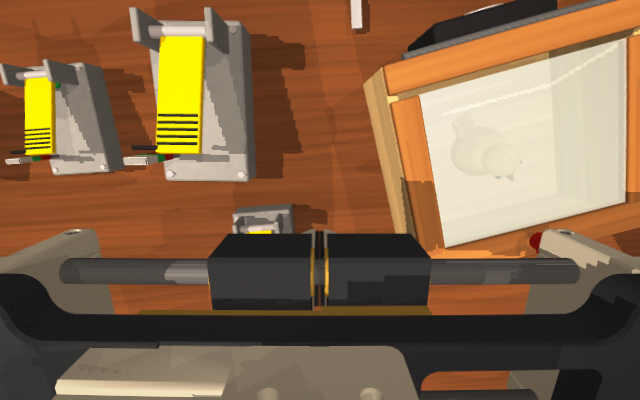

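View pics/scene_c.png

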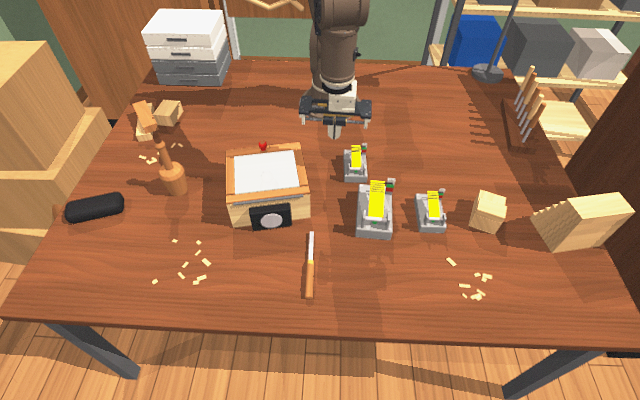

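The lid is flat and closed, the bird is still standing, and the paddle's front corners at (155,153) and (202,154) match the prediction. I'll move over the pad.

>>> {"method": "jog_arm", "body": {
  "plan": [
    [0.06,-0.14,0,0,0,0,-1],
    [0.12,-0.28,0,0,0,0,-1],
    [0.18,-0.42,0,0,0,0,-1],
    [0.23,-0.54,0.05,0,0,0,-1],
    [0.238,-0.558,0.15,0,0,0,-1],
    [0.238,-0.558,0.27,0,0,0,-1],
    [0.238,-0.558,0.36,0,0,0,-1],
    [0.238,-0.558,0.42,0,0,0,-1],
    [0.238,-0.558,0.42,0,0,0,-1],
    [0.238,-0.558,0.42,0,0,0,-1],
    [0.238,-0.558,0.42,0,0,0,-1]
  ]
}}

```text
time: 8.95
eef_pos: [0.5545, 0.1558, 0.1268]
tcp_rot: [[0.999, -0.054, 0.001], [-0.054, -0.999, 0.0], [0.001, -0.0, -1.0]]
ft_force: [-0.4, -0.4, 0.0]
opening: 0.0003
gripper_force: 0.0
```

>>> {"method": "jog_arm", "body": {
  "plan": [
    [0,0,0.02,0,0,0,-1],
    [0,0,0.04,0,0,0,-1],
    [0,0,0.055,0,0,0,-1],
    [0,0,0.07,0,0,0,-1],
    [0,0,0.085,0,0,0,-1],
    [0,0,0.1,0,0,0,-1],
    [0,0,0.1,0,0,0,-1]
  ]
}}

```text
time: 9.53
eef_pos: [0.5532, 0.1562, 0.1002]
tcp_rot: [[0.999, -0.052, -0.001], [-0.052, -0.999, -0.0], [-0.001, 0.0, -1.0]]
ft_force: [-1.5, -0.4, 4.2]
opening: 0.0006
gripper_force: 2.2
```

>>> {"method": "jog_arm", "body": {
  "plan": [
    [0,0,0.015,0,0,0,-1],
    [0,0,0.03,0,0,0,-1],
    [0,0,0.042,0,0,0,-1],
    [0,0,0.05,0,0,0,-1],
    [0,0,0.055,0,0,0,-1],
    [0,0,0.055,0,0,0,-1],
    [0,0,0.055,0,0,0,-1],
    [0,0,0.055,0,0,0,-1]
  ]
}}

```text
time: 10.2
eef_pos: [0.5527, 0.1564, 0.0871]
tcp_rot: [[0.999, -0.052, -0.001], [-0.052, -0.999, -0.0], [-0.001, 0.0, -1.0]]
ft_force: [-4.7, -0.0, 7.4]
opening: 0.0004
gripper_force: 3.3
```

```bash
python3 look.py d | grep -v ^0; python3 - <<'E'
import cv2,numpy as np
from station import status,viewer
s=status.observe(); print(s['time'],s['eef_pos'],s['ft_force'])
a=viewer.get_image('wrist')['color'][:,:,::-1]
b=cv2.imread('pics/scene_d.png')[160:245,345:410]
o=np.zeros((600,800,3),np.uint8); o[:200,:320]=cv2.resize(a,(320,200)); o[:595,330:785]=cv2.resize(b,None,fx=7,fy=7,interpolation=cv2.INTER_CUBIC)
o[210:450,:320]=cv2.resize(a[180:300,180:340],(320,240))
cv2.imwrite('pics/p1.png',o)
E
```

```text
[0.55266228 0.1564342  0.0870544 ] [-4.70671798e+00 -2.73594195e-03  7.41577706e+00]
scene [262.5 145.9] ang 0.0 err 2.0
scene [363.5 150.5] ang 0.0 err 101.7
scene [389.  189.1] ang 0.0 err 134.7
scene [440.  196.5] ang 0.0 err 185.5
10.3 [0.5526792  0.15643305 0.08711172] [-4.84248251  1.26163708  7.32784608]
```

View pics/p1.png

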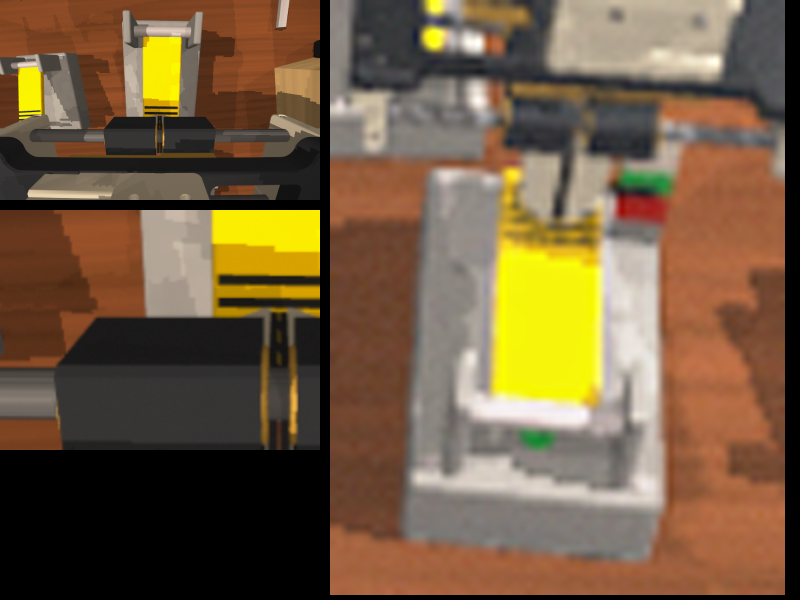

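The scene crop shows the fingertips on the ribbed pad and the pointer line inside the gauge near (640,192). The TCP height puts the press at about 0.185 rad, with 7.4 N against about 8 N expected at the middle. I'll go down another 1.5 mm.

>>> {"method": "jog_arm", "body": {
  "plan": [
    [0,0,0.003,0,0,0,-1],
    [0,0,0.006,0,0,0,-1],
    [0,0,0.006,0,0,0,-1],
    [0,0,0.006,0,0,0,-1],
    [0,0,0.006,0,0,0,-1],
    [0,0,0.006,0,0,0,-1]
  ]
}}

```text
time: 10.85
eef_pos: [0.5527, 0.1564, 0.0856]
tcp_rot: [[0.999, -0.052, -0.001], [-0.052, -0.999, -0.0], [-0.001, 0.0, -1.0]]
ft_force: [-4.7, -0.6, 7.0]
opening: 0.0007
gripper_force: 3.4
```

```bash
python3 -c "
from station import job; print(job.job_done())"
```

```text
the job is handed in; nothing more can be done
None
```

The lid is fully closed over the bird, which was still standing after the lid shut. I handed the job in at about 11 s with the paddle held at about 0.20 rad. That angle comes from the tool height (0.0856 m) and about 7 N of push, since I could not read the pointer sharply; I saw nothing else on the bench moved.

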